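# Advance the round tracker by one hole

### The arm

A 6-joint arm with a two-finger parallel gripper is mounted at the origin on the work surface. World frame = base frame: x ahead of the robot, y to its left, z up, the work surface at z = 0. Lengths are in mm, angles in rad, forces in N, time in s.
With the tool pointing down it reaches from about 275 to 725 mm from the base axis. Payload 5.6 kg.
Tool frame: the origin (TCP) lies on the centre line of the jaws, within the pads' length; the fingertips stand ctrl.tcp_to_tips ahead of it and the grasp point (between the pads) lies 11 mm behind it (ctrl.tcp_to_tips is the distance from the TCP to the fingertips, in mm); y points along the fingers, z is the direction in which the jaws open and shut, and the axes are right-handed (so a half turn about y gives the same grasp; the last joint's range is limited). The gripper opens to 85 mm and grips with 20 to 120 N. Pads are 22 mm wide; open, the fingers measure 114 mm over their backs; the gripper's body (76 mm by 85 mm) begins 54 mm behind the grasp point. The pads swing forward as they close: fully open they stand 13 mm farther back than shut.
Start: joints at [1.392, 0.255, 0.108, 0, -1.424, -0.285], TCP at [246.016, 491.904, 239.283] pointing down, gripper open.
Joint ranges: [-2.95, 2.95], [-1.21, 1.97], [-1.09, 1.5], [-2.87, 1.71], [-2.94, -0.07], [-3.05, 3.05]. Speed limits (rad/s): [2.57, 2.57, 3.14, 3.14, 3.14, 3.14].

### API

Orientations are given as a 3x3 rotation matrix whose columns are the frame's x, y, z axes.
In Python, from workcell import readout, vision, order, ctrl gives the robot as it stands. The module is installed in compiled form; this text tells all that it offers.
- The arm moves only by the tool servo_tool, never from a script. Its argument "commands" is text: rows parted by semicolons, each of 6 numbers parted by spaces: the shift along the tool's x, y, z in mm, then the turn, a rotation vector about the tool's x, y, z in degrees. A call has 1 to 10 rows; each row is the pose to reach, as a shift and turn from the pose commanded when the call began, along the tool's axes at that moment; what a row does not reach only later rows make up. A row lasts 1/12 s, in which the tool goes at most 41.7 mm and 7.16 degrees, less where a joint would pass 70% of its speed; a pose out of reach is approached as far as the arm can. A call with a gripper value outside its range is refused whole. "jaw" is the opening, from 0 (shut) to 1 (fully open), set as the call begins (left out, the last holds). The fingers move at their own pace and stop on an object; the grip force is fixed at half the most. Time passes only in rows, so rows that repeat a pose let the fingers close. It gives the time, the measured TCP pose, the force and the opening at its end, in the units of the state.
- readout.state(): the state, without advancing time (a new reading comes with each control period).
- vision.get_image(name): name is "scene" or "top" or "wrist"; returns the picture (480x640x3 uint8, red, green, blue); there is no depth.
- vision.camera_model(name): a dict with "fx", "fy", "cx", "cy" (pixels), "dist_coeffs" ([k1, k2, p1, p2, k3] as OpenCV has them; the pictures are not rectified), "R" (3x3) and "t" (3): a world point X has camera coordinates R X + t. Camera axes: x right, y down, z forward; pixel columns grow to the right and rows downward; lengths in mm; the calibration is good to about 2 mm. A picture is of the moment at which its call begins: read the wrist's pose just before it. camera_model takes no time and is no camera call; for the wrist camera it gives the pose at the moment of the call.
- order.job_done(): hands the job in, once; it reports no verdict.
Trained networks look in the newest picture that a camera, given by its name, has taken for a name from the list of things; names that differ only in an ending like _2 or _b are one class to them, and where a whole thing is asked for, a point or a joint stands for the part that bears it (a point fixed in the world has none). Each returns a list of dicts, best first, with "conf" (0 to 1); they miss things now and then, are a little off and sometimes report something else, mostly with a low value. They report only what shows in the picture. A call takes as long as a camera call.
- vision.spot_in(camera, query): "extent" ([left, top, width, height] in pixels, round what is visible of it).
The state is a dict: "clock": time; "q": joint angles; "qd": joint speeds; "tau": joint torques, N m; "eef_pos": TCP position; "tool_rot": TCP orientation; "force": force on the tool from outside, world axes, zero at the start; "torque": the same for the moment, N m; "grip_width": finger opening in mm.
Only numpy, scipy, OpenCV 4.12 (cv2) and the standard library are available. Lean on these libraries where they do the work, as an engineer would, in place of code of your own. Each camera call takes 0.05 s, during which the arm holds its last target. There are 200 camera calls.

### The job

The game round is over: move the pointer arm of the round tracker one hole towards the castle tower. Hook a fingertip through the pull ring from the free end of the arm, lift the spring pin out of its hole, swing the arm gently to the very next hole on the tower's side (not past it and not the other way) and let the pin spring fully home there, then take the finger out. Do not pinch or grip anything, and leave the can and the game pieces where they stand.

Things in the scene. Friction and masses are not known exactly. Their poses are not given: they have to be found in the camera images.
- tracker: Round tracker: wooden board 270 x 320 x 10 mm fixed to the table, with a steel arc plate (top 24 mm above the table, 50 mm wide) that has 5 holes (14 mm) 40 mm apart on an arc of 160 mm radius about the pivot. Origin: on the table under the middle hole. x points from there to the pivot, y away from the robot, z up. The pivot is on the robot's right. The board spans x -55 to 215, y -160 to 160 mm.
- pivot (a point): Point on the upright axis of the pointer arm, 30 mm above the table, at x = +160 mm of the tracker. The arm is an aluminium bar 30 mm wide, 8 mm thick, its top 36 mm above the table, from the pivot out over the holes to its free end 10 mm past them (-x).
- pointer (a joint): Angle of the pointer arm in rad: about 0 at the middle hole (the start), positive towards the tracker's +y (clockwise from above). Holes at -0.5, -0.25, 0, 0.25, 0.5; play in a hole about 0.012, to 0.025 when pushed. Locked while the pin is in a hole; turns with light friction, and stays, when the pin is up.
- plunger (a joint): Lift of the spring pin in m: 0 fully home in a hole, 0.026 at its upper stop, clear of the hole from 0.011. Put down between holes it rests on the plate at about 0.011, slides along when the arm is pushed, and snaps into the next hole by itself. The spring pulls it down with about 5 N when home, 7 to 9 N when lifted.
- ring_center (a point): Centre of the rigid pull ring on the pin's head: 45 mm inside, 5 mm bar; moves with the pin. Pin home: centre 80 mm above the table, 18 mm nearer the pivot than the pin, 44 mm above the arm's top. It leans 45 deg back to the pivot: its opening faces the arm's free end and up, so a finger tilted 30 to 45 deg off vertical, its tip towards the pivot, passes through.
- tower: Castle tower, print plastic, 36 mm across, 58 mm high, fixed on the board beside one end of the hole arc, at about 115 mm to tracker +y or -y (far or near side). Origin at the centre of its foot. It marks the direction to go.
- tree: Fir tree of the same plastic, 36 mm across, 64 mm high, fixed on the board beside the other end of the arc. Origin at the centre of its foot.
- can: Drink can, 66 mm across, 120 mm high, loose; origin at the centre of its foot. To be left alone.
- tank: Blue toy tank, 70 x 54 mm, 34 mm high, loose; origin at the centre of its underside. To be left alone.
- figure: Small figure on a round 32 mm base, 46 mm high, loose; origin at the centre of its underside. To be left alone.
- bunker: Black dome, 60 mm across, 32 mm high, loose; origin at the centre of its underside. To be left alone.

How it is judged (in metres and radians):
On the way, in this order (a step that is already met when the one before it is completed fails the run):
1. the pin is lifted clear of the middle hole by the fingers (value of joint plunger above 0.011 m and value of joint pointer between -0.06 and 0.06 rad and contact force between the fingers and plunger above 0.5 N), for 0.05 s.
2. the arm is swung to the next hole on the tower's side (((y of tower in the frame of tracker above 0 m and value of joint pointer between 0.21 and 0.29 rad) or (not (y of tower in the frame of tracker above 0 m) and value of joint pointer between -0.29 and -0.21 rad))), for 0.05 s.
At the end, for the whole second after the job is handed in: The pointer arm rests at the next hole towards the tower (within 0.03 rad), the pin is fully home in it (lift under 2.5 mm), and the can, tank, figure and bunker are within 20 mm of where they stood (((y of tower in the frame of tracker above 0 m and value of joint pointer between 0.22 and 0.28 rad) or (not (y of tower in the frame of tracker above 0 m) and value of joint pointer between -0.28 and -0.22 rad)) and value of joint plunger below 0.0025 m and velocity of joint pointer between -0.05 and 0.05 rad/s and distance of each of can, tank, figure, bunker from where it was at the start of the episode below 0.02 m); the robot touches nothing.
It fails at once if the arm is swung past the next hole (more than half a hole too far) ((y of tower in the frame of tracker above 0 m and value of joint pointer above 0.375 rad) or (not (y of tower in the frame of tracker above 0 m) and value of joint pointer below -0.375 rad)).
It fails at once if the arm is swung the wrong way (more than half a hole) ((y of tower in the frame of tracker above 0 m and value of joint pointer below -0.125 rad) or (not (y of tower in the frame of tracker above 0 m) and value of joint pointer above 0.125 rad)).
It fails at once if the ring or pin is pinched or strained (more than 35 N from the fingers) (contact force between the fingers and plunger above 35 N).
It fails at once if the can, tank, figure or bunker is moved, lifted or knocked over (distance of any of can, tank, figure, bunker from where it was at the start of the episode above 0.02 m or angle between any of can, tank, figure, bunker's own z axis and vertical above 0.4 rad).
It also fails if it takes over 51 s, if anything falls off the work surface, if the arm or the gripper's body presses on something with over 40 N, if the wrist force passes 120 N, or if a joint passes its speed limit or range.

## Working session

There is one attempt and no reset: what is moved stays moved. The work goes in short steps, Python scripts to look and compute and a tool call to move; the robot and the scene stay as the last step left them, time stands still between calls to the robot, and variables do not carry over. Pictures are saved under pics/ and viewed, about 8 in all and at most 12, crops included, and the job is handed in when it is done.

Besides the shell and the picture viewer there is one more tool, called after "Call:" as name(argument=value, ...), one argument or row to a line, values as JSON. servo_tool: Moves the arm, as the interface text tells. Its arguments: {"type":"object","properties":{"commands":{"type":"string"},"jaw":{"type":"number"}},"required":["commands"]}

```bash
mkdir -p pics; python3 - <<'E'
from workcell import readout, vision, order, ctrl
import cv2, numpy as np
np.set_printoptions(precision=4,suppress=True)
for c in ("scene","top"):
    im=vision.get_image(c); cv2.imwrite(f"pics/{c}0.png",im[:,:,::-1])
    for q in ("tower","tree","ring_center","tracker","pointer","can","tank","figure","bunker"):
        print(c,q,[(np.round(d["extent"]).tolist(),round(d["conf"],2)) for d in vision.spot_in(c,q)[:2]])
    m=vision.camera_model(c); print({k:np.round(v,4).tolist() for k,v in m.items()})
s=readout.state(); print(s["clock"],s["eef_pos"],s["tool_rot"],s["force"],s["grip_width"],ctrl.tcp_to_tips)
E
```

```text
scene tower [([295.0, 179.0, 19.0, 31.0], 0.72)]
scene tree [([283.0, 250.0, 19.0, 33.0], 0.58)]
scene ring_center [([305.0, 193.0, 27.0, 26.0], 0.61), ([381.0, 259.0, 52.0, 31.0], 0.56)]
scene tracker [([187.0, 193.0, 174.0, 109.0], 0.84)]
scene pointer [([231.0, 194.0, 104.0, 44.0], 0.87)]
scene can [([140.0, 181.0, 53.0, 77.0], 0.57)]
scene tank [([378.0, 259.0, 54.0, 30.0], 0.73)]
scene figure [([232.0, 290.0, 20.0, 32.0], 0.6), ([304.0, 195.0, 26.0, 27.0], 0.54)]
scene bunker [([369.0, 195.0, 34.0, 26.0], 0.73), ([378.0, 257.0, 60.0, 35.0], 0.59)]
{'fx': 494.7151, 'fy': 494.7151, 'cx': 313.3517, 'cy': 242.3119, 'dist_coeffs': [-0.0419, 0.0, 0.0, 0.0, 0.0], 'R': [[-0.1325, 0.991, -0.0207], [0.5798, 0.0606, -0.8125], [-0.8039, -0.1197, -0.5826]], 't': [77.8343, -293.4139, 1315.237]}
top tower [([336.0, 321.0, 19.0, 19.0], 0.71), ([244.0, 222.0, 32.0, 24.0], 0.71)]
top tree [([334.0, 211.0, 18.0, 18.0], 0.51)]
top ring_center [([315.0, 262.0, 25.0, 28.0], 0.75)]
top tracker [([293.0, 198.0, 131.0, 153.0], 0.67)]
top pointer [([315.0, 259.0, 92.0, 26.0], 0.73)]
top can [([436.0, 238.0, 40.0, 35.0], 0.93)]
top tank [([242.0, 220.0, 35.0, 26.0], 0.69)]
top figure [([363.0, 179.0, 19.0, 14.0], 0.68), ([315.0, 262.0, 27.0, 26.0], 0.67)]
top bunker [([256.0, 315.0, 29.0, 27.0], 0.9)]
{'fx': 520.6831, 'fy': 520.6831, 'cx': 315.4407, 'cy': 238.5437, 'dist_coeffs': [-0.1552, 0.0, 0.0, 0.0, 0.0], 'R': [[0.0132, -0.9997, -0.0219], [-0.9958, -0.0111, -0.0907], [0.0904, 0.023, -0.9956]], 't': [19.4715, 585.8176, 1087.486]}
1.0 [246.0243 491.9108 239.2971] [[-0.8944  0.     -0.4474]
 [ 0.4474  0.     -0.8944]
 [ 0.     -1.     -0.    ]] [-0.6328 -0.3916  0.1519] 85.48454207237958 8.0
```

View pics/scene0.png

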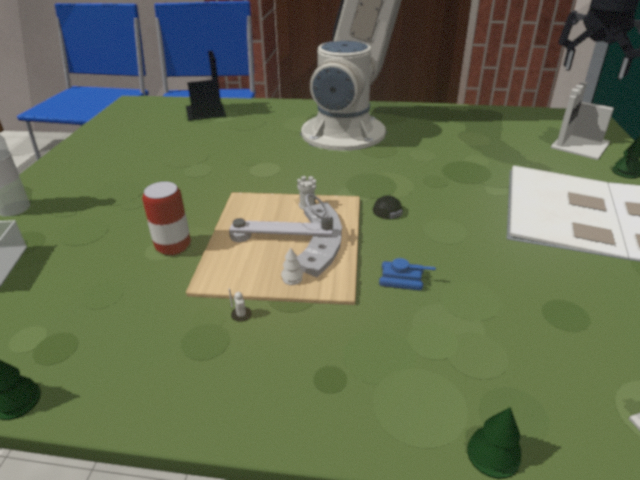

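```bash
python3 -c "
import cv2
a=cv2.imread('pics/top0.png')[170:370,220:490];cv2.imwrite('pics/top0c.png',cv2.resize(a,None,fx=2.96,fy=2.96,interpolation=cv2.INTER_CUBIC))"
```

```text
(no output)
```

View pics/top0c.png

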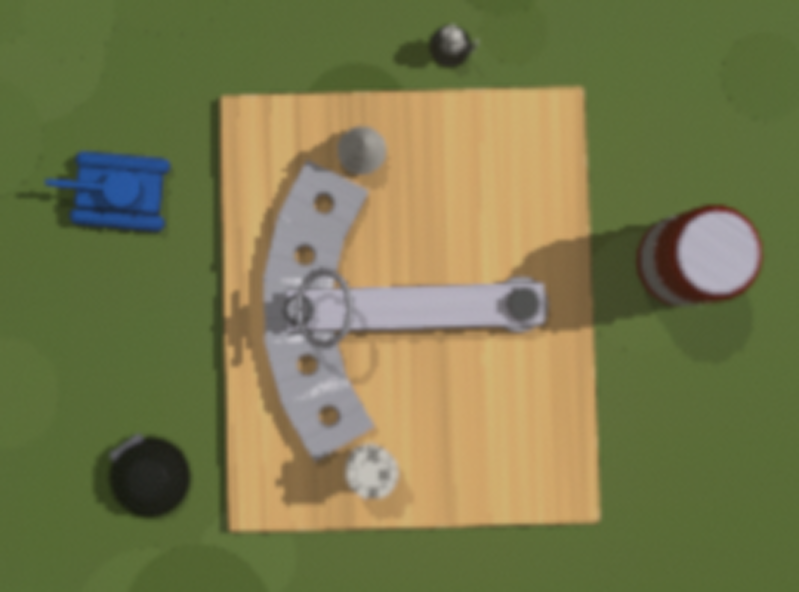

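The tower (white, crenellated) is on the near side (top crop 371,472; scene 307,192), so the pointer goes to −0.25. The tree is at the far end (crop 362,150), and the ring is near crop (325,308). Next I'll fit the tracker pose.

```bash
cat > h.py <<'E'
from workcell import readout, vision, order, ctrl
import cv2, numpy as np
from scipy.optimize import least_squares
from scipy.spatial.transform import Rotation as Ro
np.set_printoptions(precision=3,suppress=True)
def proj(m,X):
    K=np.array([[m["fx"],0,m["cx"]],[0,m["fy"],m["cy"]],[0,0,1]])
    return cv2.projectPoints(np.atleast_2d(np.float64(X)),cv2.Rodrigues(np.array(m["R"]))[0],np.float64(m["t"]),K,np.float64(m["dist_coeffs"]))[0][:,0]
def T2W(p,X):  # p: world x,y of tracker origin, yaw
    X=np.atleast_2d(X).astype(float); c,s=np.cos(p[2]),np.sin(p[2])
    return np.c_[p[0]+c*X[:,0]-s*X[:,1], p[1]+s*X[:,0]+c*X[:,1], X[:,2]]
hole=lambda a:[160-160*np.cos(a),160*np.sin(a),24]
E
python3 - <<'E'
from h import *
X=[[-55,160,10],[215,160,10],[215,-160,10],[-55,-160,10],hole(.5),hole(.25),hole(-.25),hole(-.5)]
u=np.array([[220,96],[583,88],[600,521],[229,531],[324,202],[305,254],[308,364],[329,415]])/2.96+[220,170]
us=np.array([[358,302],[197,294],[233,193],[362,195]])
mt,ms=vision.camera_model("top"),vision.camera_model("scene")
f=lambda p:np.r_[(proj(mt,T2W(p,X))-u).ravel(),.5*(proj(ms,T2W(p,X[:4]))-us).ravel()]
r=least_squares(f,[500,0,-1.57]); print(r.x,f(r.x).reshape(-1,2))
for n,P in (("pivot",[160,0,36]),("ring",[18,0,80]),("ringlow",[.3,0,62]),("ringhi",[35.7,0,97.7])):
    w=T2W(r.x,P); print(n,w,(proj(mt,w)-[220,170])*2.96,proj(ms,w))
E
```

```text
[508.603  15.153  -1.53 ] [[-1.042 -0.13 ]
 [-0.633 -0.983]
 [-0.337  0.013]
 [-0.444  0.47 ]
 [-0.977  0.331]
 [-0.876  0.241]
 [-0.837  0.195]
 [-0.563  0.269]
 [-1.238 -0.954]
 [-5.504 -1.007]
 [-0.886 -0.536]
 [-1.435  0.276]]
pivot [[ 515.09  -144.715   36.   ]] [[520.94  302.713]] [[239.244 224.26 ]]
ring [[509.333  -2.832  80.   ]] [[322.335 307.216]] [[316.732 205.899]]
ringlow [[508.615  14.853  62.   ]] [[296.815 308.534]] [[326.946 214.975]]
ringhi [[510.05  -20.517  97.7  ]] [[348.736 305.852]] [[306.311 196.788]]
```

```bash
cat >> h.py <<'E'
def target(p,tilt=45,swing=0.,adv=0.,dz=0.,off=50.,dxy=(0,0)):
    """TCP pose: lower finger axis through ring centre, TCP adv mm past the ring plane point along finger; swung about pivot."""
    t=np.radians(tilt); X=np.array([1,0,0.]);Y=np.array([0,1,0.]);Z=np.array([0,0,1.])
    ty=np.sin(t)*X-np.cos(t)*Z; tz=np.cos(t)*X+np.sin(t)*Z; R=np.c_[np.cross(ty,tz),ty,tz]
    P=np.array([18+dxy[0],dxy[1],80+dz])+ty*adv+tz*off
    S=Ro.from_euler('z',-swing).as_matrix(); pv=np.array([160,0,0.])
    P=S@(P-pv)+pv; R=S@R; W=Ro.from_euler('z',p[2]).as_matrix()
    return T2W(p,P)[0],W@R
def cmd(s,T):
    R0=np.array(s["tool_rot"]); return np.r_[R0.T@(T[0]-np.array(s["eef_pos"])),Ro.from_matrix(R0.T@T[1]).as_rotvec(degrees=True)]
E
python3 - <<'E'
from h import *
X=[[-55,160,10],[215,160,10],[215,-160,10],[-55,-160,10],hole(.5),hole(.25),hole(-.25),hole(-.5)]
u=np.array([[220,96],[583,88],[600,521],[229,531],[324,202],[305,254],[308,364],[329,415]])/2.96+[220,170]
mt=vision.camera_model("top")
f=lambda p:(proj(mt,T2W(p,X))-u).ravel()
r=least_squares(f,[500,0,-1.57]); print(r.x,f(r.x).reshape(-1,2).round(1).tolist())
s=readout.state()
for adv in(-120,-60,15): T=target(r.x,adv=adv); print(adv,T[0],cmd(s,T))
E
```

```text
[508.943  13.617  -1.535] [[-0.0, -0.4], [0.4, -0.7], [0.1, 0.3], [-0.1, 0.2], [-0.1, 0.2], [-0.1, 0.1], [-0.2, 0.1], [0.0, 0.2]]
-120 [507.804  45.094 200.208] [-434.013   39.081  282.502   44.04   -27.147   11.245]
-60 [509.339   2.695 157.782] [-454.353   81.507  319.736   44.04   -27.147   11.245]
15 [511.256 -50.303 104.749] [-479.778  134.539  366.278   44.04   -27.147   11.245]
```

Call:
servo_tool(
  commands="-30 0 20 4 -2 1; -65 0 42 8 -5 2; -100 0 65 12 -7 3; -135 0 88 16 -10 4; -170 0 111 20 -12 5; -205 0 134 24 -15 6; -240 0 157 28 -17 7; -275 0 180 32 -20 8; -310 0 203 36 -22 9; -345 0 226 40 -25 10",
  jaw=1,
)

```text
clock: 1.83
eef_pos: [453.8, 135.6, 239.5]
tool_rot: [[-1.0, 0.007, -0.008], [0.002, -0.657, -0.754], [-0.01, -0.754, 0.657]]
force: [-0.0, 0.2, 0.2]
grip_width: 85.5
```

```bash
cat >> h.py <<'E'
p0=np.array([508.943,13.617,-1.535])
E
python3 - <<'E'
from h import *
s=readout.state(); print(s["clock"],s["q"],s["eef_pos"],cmd(s,target(p0,adv=-110)))
E
```

```text
1.8333 [ 0.929  0.355 -0.125  0.413 -1.686  0.557] [453.8   135.566 239.485] [-53.948  99.371  42.685   3.94   -1.976   1.03 ]
```

Call:
servo_tool(
  commands="-14 25 11 1 -0.5 0.3; -28 50 22 2 -1 0.5; -41 75 32 3 -1.5 0.8; -54 99 43 3.9 -2 1; -54 99 43 3.9 -2 1; -54 99 43 3.9 -2 1",
)

```text
clock: 2.33
eef_pos: [506.5, 38.1, 192.7]
tool_rot: [[-0.999, 0.022, 0.023], [-0.032, -0.705, -0.708], [0.001, -0.709, 0.706]]
force: [-0.6, 0.4, 0.1]
grip_width: 85.2
```

```bash
python3 - <<'E'
from h import *
s=readout.state(); print(s["clock"],s["q"],s["eef_pos"],s["force"],cmd(s,target(p0,adv=-110)))
for c in ("wrist","top"):
    im=vision.get_image(c); cv2.imwrite(f"pics/{c}1.png",im[:,:,::-1]); m=vision.camera_model(c)
    print(c,[(np.round(d["extent"]).tolist(),round(d["conf"],2)) for d in vision.spot_in(c,"ring_center")[:2]])
    for n,P in (("pivot",[160,0,36]),("ring",[18,0,80]),("ringlow",[.3,0,62]),("ringhi",[35.7,0,97.7]),("L",[18,25,80]),("R",[18,-25,80])):
        print(n,proj(m,T2W(p0,P)))
    R=np.array(s["tool_rot"]); print("tip",proj(m,[s["eef_pos"]+R@[0,a,-50] for a in(-5,8)]))
E
```

```text
2.3333 [ 0.752  0.388 -0.288  0.56  -1.491  0.63 ] [506.544  38.094 192.674] [-0.604  0.402  0.103] [-1.521 -0.249  0.409  0.127 -0.119  0.213]
wrist [([171.0, 192.0, 106.0, 87.0], 0.71)]
pivot [[337.716 199.201]]
ring [[232.872 238.142]]
ringlow [[190.658 238.092]]
ringhi [[274.722 238.099]]
L [[230.542 196.756]]
R [[235.04 277.39]]
tip [[166.704 333.045]
 [178.854 315.95 ]]
top [([322.0, 262.0, 19.0, 26.0], 0.45)]
pivot [[396.731 272.474]]
ring [[329.659 273.673]]
ringlow [[321.023 274.08 ]]
ringhi [[338.592 273.252]]
L [[329.355 261.345]]
R [[329.961 286.035]]
tip [[286.411 274.402]
 [291.626 274.428]]
```

View pics/wrist1.png

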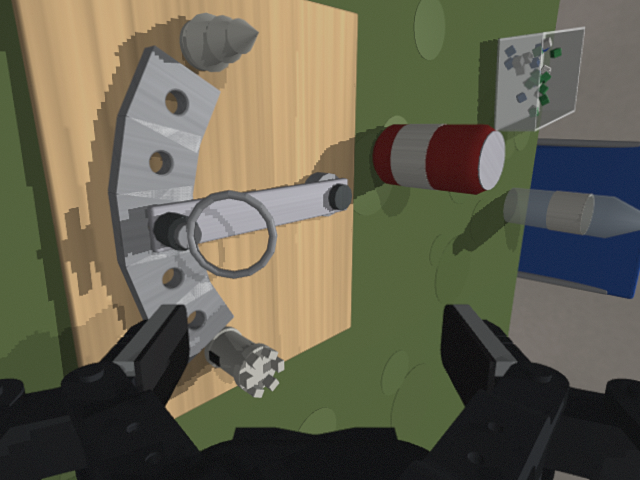

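```bash
python3 - <<'E'
from h import *
s=readout.state();R=np.array(s["tool_rot"]);m=vision.camera_model("wrist")
for a in(-15,-5,8): print(a,proj(m,[s["eef_pos"]+R@[x,a,z] for x in(-11,11) for z in(-42.5,-57)]).round(0).tolist())
for z in (-1,1):
  print(z,proj(m,[s["eef_pos"]+R@[x,a,z*42.5] for a in(-5,8) for x in (-11,11)]).round(0).tolist())
c=np.hstack([cv2.imread("pics/wrist1.png")[180:400,90:310]]);cv2.imwrite("pics/w1c.png",cv2.resize(c,None,fx=2.7,fy=2.7,interpolation=cv2.INTER_CUBIC))
E
```

```text
-15 [[174.0, 317.0], [126.0, 317.0], [180.0, 381.0], [134.0, 381.0]]
-5 [[184.0, 303.0], [139.0, 303.0], [189.0, 363.0], [146.0, 363.0]]
8 [[195.0, 288.0], [154.0, 288.0], [200.0, 344.0], [160.0, 344.0]]
-1 [[184.0, 303.0], [189.0, 363.0], [195.0, 288.0], [200.0, 344.0]]
1 [[445.0, 303.0], [440.0, 363.0], [434.0, 288.0], [430.0, 344.0]]
```

View pics/w1c.png

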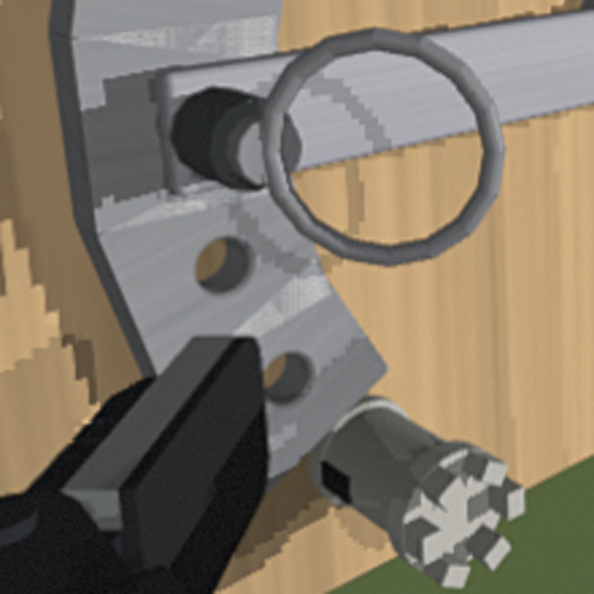

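The wrist picture shows the ring centred near px (232,235). The lower finger's tip edge is at px (164–186, 305), so the open fingertip sits about 6 mm behind the TCP and is about 7 mm thick. I'll advance along the finger axis.

```bash
python3 - <<'E'
from h import *
s=readout.state()
for a in (-110,-25,24): print(a,cmd(s,target(p0,adv=a,off=46,dxy=(0,1.5))))
E
```

```text
-110 [-2.355  2.23  -2.685  0.273 -0.105 -0.035]
-25 [-2.304 87.229 -2.28   0.273 -0.105 -0.035]
24 [ -2.274 136.228  -2.047   0.273  -0.105  -0.035]
```

Call:
servo_tool(
  commands="-2 15 -2 0 0 0; -2 30 -2 0 0 0; -2 45 -2 0 0 0; -2 60 -2 0 0 0; -2 75 -2 0 0 0; -2 87 -2 0 0 0; -2 87 -2 0 0 0; -2 87 -2 0 0 0",
)

```text
clock: 3.2
eef_pos: [511.0, -19.8, 130.5]
tool_rot: [[-0.999, 0.025, 0.024], [-0.034, -0.704, -0.709], [-0.001, -0.71, 0.705]]
force: [0.2, 0.3, 0.3]
grip_width: 85.2
```

```bash
python3 - <<'E'
from h import *
s=readout.state(); print(s["clock"],s["eef_pos"],s["force"],cmd(s,target(p0,adv=24,off=46,dxy=(0,1.5))))
im=vision.get_image("wrist"); cv2.imwrite("pics/w2.png",im[:,:,::-1]); m=vision.camera_model("wrist")
for n,P in (("ring",[18,0,80]),("L",[18,25,80]),("R",[18,-25,80])): print(n,proj(m,T2W(p0,P)))
E
```

```text
3.2 [511.013 -19.814 130.492] [0.242 0.301 0.273] [-0.652 48.757 -0.481  0.202 -0.083  0.029]
ring [[199.448 300.309]]
L [[194.754 240.644]]
R [[203.681 355.677]]
```

View pics/w2.png

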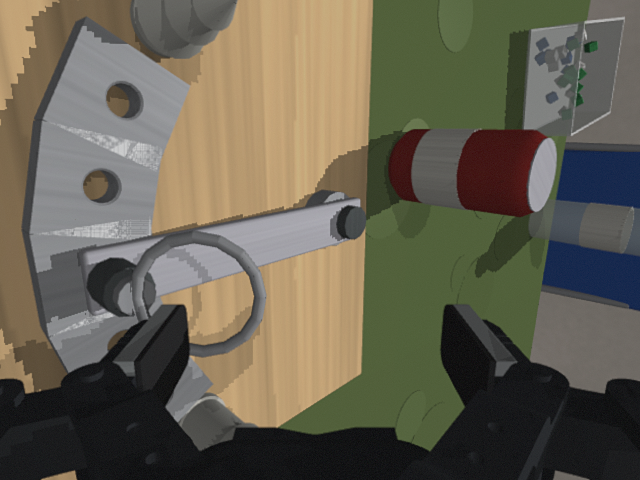

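The ring now appears at px (199,294), about 2.5 mm further toward far side than the fit says. I'll insert with that corrected.

Call:
servo_tool(
  commands="-1.5 6 0 0 0 0; -1.5 12 0 0 0 0; -1.5 18 0 0 0 0; -1.5 24 0 0 0 0; -1.5 29 0 0 0 0; -1.5 34 0 0 0 0; -1.5 39 0 0 0 0; -1.5 44 0 0 0 0; -1.5 49 0 0 0 0; -1.5 49 0 0 0 0",
)

```text
clock: 4.08
eef_pos: [512.9, -55.7, 94.6]
tool_rot: [[-0.999, 0.022, 0.024], [-0.033, -0.705, -0.709], [0.001, -0.709, 0.705]]
force: [0.4, -0.4, -0.7]
grip_width: 85.9
```

```bash
python3 - <<'E'
from h import *
s=readout.state(); print(s["clock"],s["eef_pos"],s["force"],cmd(s,target(p0,adv=24,off=46,dxy=(0,1.5))))
im=vision.get_image("wrist"); cv2.imwrite("pics/w3.png",im[:,:,::-1])
E
```

```text
4.0833 [512.876 -55.711  94.563] [ 0.448 -0.42  -0.656] [-0.044 -2.062 -0.666  0.17  -0.069  0.165]
```

View pics/w3.png

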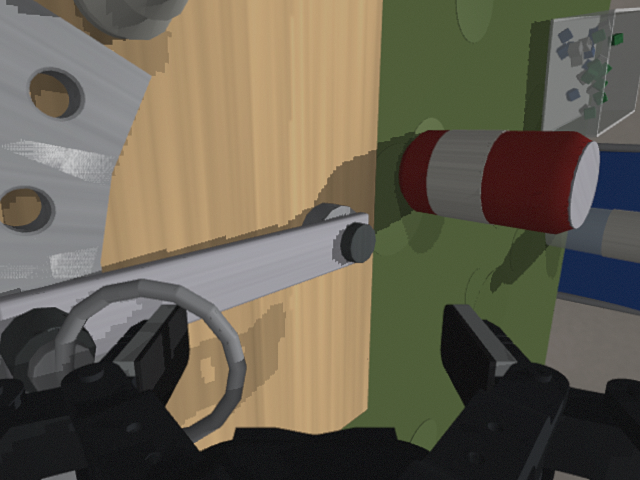

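The tip is through the ring: the ring arc spans px (60–245, 280–440) around the finger. Next I'll take up the gap along tool z, then lift vertically.

Call:
servo_tool(
  commands="0 0 3 0 0 0; 0 0 6 0 0 0; 0 0 9 0 0 0; 0 0 11 0 0 0; 0 0 13 0 0 0; 0 0 15 0 0 0; 0 0 16 0 0 0; 0 0 16 0 0 0",
)

```text
clock: 4.8
eef_pos: [514.1, -65.4, 105.9]
tool_rot: [[-0.999, 0.025, 0.024], [-0.034, -0.703, -0.711], [-0.001, -0.711, 0.703]]
force: [0.9, 4.0, -5.3]
grip_width: 85.3
```

Call:
servo_tool(
  commands="0 -0.7 0.7 0 0 0; 0 -1.4 1.4 0 0 0; 0 -2.1 2.1 0 0 0; 0 -2.8 2.8 0 0 0; 0 -3.5 3.5 0 0 0; 0 -3.5 3.5 0 0 0",
)

```text
clock: 5.3
eef_pos: [514.0, -65.6, 111.1]
tool_rot: [[-0.999, 0.024, 0.024], [-0.034, -0.703, -0.71], [-0.0, -0.71, 0.704]]
force: [0.7, 5.1, -5.4]
grip_width: 85.7
```

Call:
servo_tool(
  commands="0 -1 1 0 0 0; 0 -2 2 0 0 0; 0 -3 3 0 0 0; 0 -4 4 0 0 0; 0 -5 5 0 0 0; 0 -6 6 0 0 0; 0 -7 7 0 0 0; 0 -8 8 0 0 0; 0 -8.5 8.5 0 0 0; 0 -8.5 8.5 0 0 0",
)

```text
clock: 6.13
eef_pos: [513.7, -65.8, 122.9]
tool_rot: [[-0.999, 0.024, 0.024], [-0.034, -0.703, -0.71], [0.0, -0.71, 0.704]]
force: [0.3, 4.7, -8.1]
grip_width: 85.3
```

```bash
python3 - <<'E'
from h import *
s=readout.state(); print(s["clock"],s["eef_pos"],s["force"],s["q"])
im=vision.get_image("scene")[150:320,180:400]; cv2.imwrite("pics/s4.png",cv2.resize(im[:,:,::-1],None,fx=3.5,fy=3.5,interpolation=cv2.INTER_CUBIC))
E
```

```text
6.1333 [513.687 -65.825 122.921] [ 0.344  4.683 -8.088] [ 0.57   0.393 -0.515  0.698 -1.225  0.598]
```

View pics/s4.png

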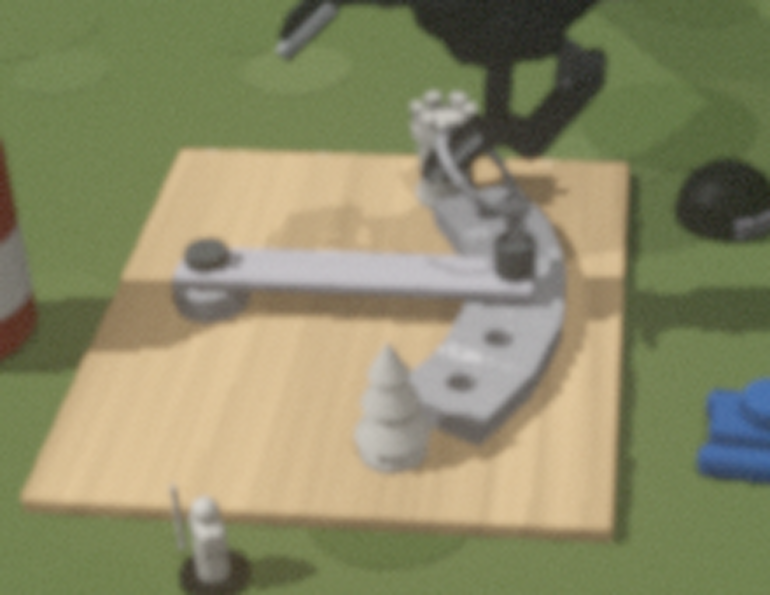

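Lift confirmed: the ring hangs on the finger, the pin head is raised, and the vertical force is 8 N. Now I'll work out the swing.

```bash
cat >> h.py <<'E'
def swing(s,a,p=p0):
    S=Ro.from_euler('z',-a).as_matrix(); pv=T2W(p,[160,0,0])[0]; P=np.array(s["eef_pos"])
    return cmd(s,(S@(P-pv)+pv+[0,0,0],S@np.array(s["tool_rot"])))
E
python3 - <<'E'
from h import *
s=readout.state(); print(T2W(p0,[160,0,0]))
for i in range(1,11): print(i,swing(s,-.0125*i).round(2).tolist())
E
```

```text
[[ 514.669 -146.281    0.   ]]
1 [1.01, -0.01, -0.01, 0.0, -0.51, 0.5]
2 [2.01, -0.01, -0.01, 0.0, -1.02, 1.01]
3 [3.02, -0.0, -0.01, 0.0, -1.53, 1.51]
4 [4.02, 0.01, 0.01, 0.0, -2.04, 2.02]
5 [5.03, 0.04, 0.03, 0.0, -2.54, 2.52]
6 [6.03, 0.07, 0.07, 0.0, -3.05, 3.02]
7 [7.04, 0.11, 0.11, 0.0, -3.56, 3.53]
8 [8.04, 0.16, 0.16, 0.0, -4.07, 4.03]
9 [9.04, 0.22, 0.22, 0.0, -4.58, 4.54]
10 [10.04, 0.29, 0.29, 0.0, -5.09, 5.04]
```

Call:
servo_tool(
  commands="1 0 0 0 -0.5 0.5; 2 0 0 0 -1 1; 3 0 0 0 -1.5 1.5; 4 0 0 0 -2 2; 5 0 0 0 -2.5 2.5; 6 0.1 0.1 0 -3.1 3; 7 0.1 0.1 0 -3.6 3.5; 8 0.2 0.2 0 -4.1 4; 9 0.2 0.2 0 -4.6 4.5; 10 0.3 0.3 0 -5.1 5",
)

```text
clock: 7.02
eef_pos: [503.7, -66.8, 123.3]
tool_rot: [[-0.987, 0.112, 0.114], [-0.159, -0.695, -0.701], [0.001, -0.71, 0.704]]
force: [1.3, 4.2, -7.9]
grip_width: 85.5
```

Call:
servo_tool(
  commands="1 0 0 0 -0.5 0.5; 2 0 0 0 -1 1; 3 0 0 0 -1.5 1.5; 4 0 0 0 -2 2; 5 0 0 0 -2.5 2.5; 6 0.1 0.1 0 -3.1 3; 7 0.1 0.1 0 -3.6 3.5; 8 0.2 0.2 0 -4.1 4; 8.5 0.2 0.2 0 -4.3 4.3; 8.5 0.2 0.2 0 -4.3 4.3",
)

```text
clock: 7.85
eef_pos: [495.0, -68.7, 123.3]
tool_rot: [[-0.965, 0.185, 0.187], [-0.263, -0.68, -0.685], [0.001, -0.71, 0.704]]
force: [-1.2, 5.4, -8.1]
grip_width: 85.8
```

```bash
python3 - <<'E'
from h import *
s=readout.state(); print(s["clock"],s["eef_pos"],s["force"],s["tool_rot"])
z=Ro.from_matrix(np.array(s["tool_rot"])@target(p0)[1].T).as_rotvec(); print("swing",-z[2])
P=[]
for c,x0,y0,w,h in (("scene",200,160,180,150),("top",280,190,150,165)):
    im=vision.get_image(c)[y0:y0+h,x0:x0+w]; cv2.imwrite(f"pics/{c}5.png",im[:,:,::-1]); P.append(cv2.resize(im[:,:,::-1],(400,560*0+int(400*h/w)),interpolation=cv2.INTER_CUBIC))
    m=vision.camera_model(c)
    for a in(-.2,-.25,-.3): print(c,a,((proj(m,T2W(p0,[[160-170*np.cos(a)+sg*15*np.sin(a),170*np.sin(a)+sg*15*np.cos(a),36] for sg in(-1,1)]))-[x0,y0])*400/w).round(0).tolist())
hm=max(p.shape[0] for p in P); cv2.imwrite("pics/c5.png",np.hstack([np.pad(p,((0,hm-p.shape[0]),(0,0),(0,0))) for p in P]))
E
```

```text
7.85 [494.997 -68.662 123.301] [-1.195  5.406 -8.121] [[-0.965  0.185  0.187]
 [-0.263 -0.68  -0.685]
 [ 0.001 -0.71   0.704]]
swing -0.23034017860831327
scene -0.2 [[289.0, 118.0], [294.0, 137.0]]
scene -0.25 [[287.0, 112.0], [293.0, 131.0]]
scene -0.3 [[284.0, 107.0], [292.0, 126.0]]
top -0.2 [[106.0, 286.0], [98.0, 249.0]]
top -0.25 [[110.0, 297.0], [100.0, 260.0]]
top -0.3 [[114.0, 307.0], [102.0, 271.0]]
```

View pics/c5.png

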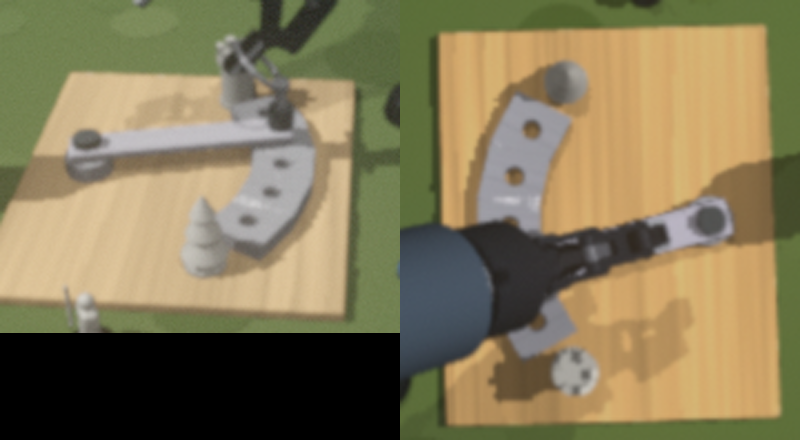

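In the scene view (left) the arm has swung to about −0.23, just short of the hole by the tower, and the ring is still on the finger. I'll finish the swing, then lower.

Call:
servo_tool(
  commands="0.8 0 0 0 -0.4 0.4; 1.6 0 0 0 -0.8 0.8; 1.6 0 0 0 -0.8 0.8; 1.6 0 0 0 -0.8 0.8",
)

```text
clock: 8.28
eef_pos: [493.5, -69.1, 123.2]
tool_rot: [[-0.96, 0.198, 0.2], [-0.282, -0.676, -0.681], [0.001, -0.71, 0.704]]
force: [-0.9, 5.0, -7.5]
grip_width: 85.6
```

Call:
servo_tool(
  commands="0 0.7 -0.7 0 0 0; 0 1.4 -1.4 0 0 0; 0 2.1 -2.1 0 0 0; 0 2.8 -2.8 0 0 0; 0 3.5 -3.5 0 0 0; 0 4.2 -4.2 0 0 0; 0 4.9 -4.9 0 0 0; 0 5.6 -5.6 0 0 0; 0 5.6 -5.6 0 0 0",
)

```text
clock: 9.03
eef_pos: [493.6, -69.0, 115.4]
tool_rot: [[-0.96, 0.198, 0.2], [-0.282, -0.676, -0.681], [0.001, -0.71, 0.705]]
force: [-1.3, 5.6, -5.5]
grip_width: 85.7
```

Call:
servo_tool(
  commands="0 0.7 -0.7 0 0 0; 0 1.4 -1.4 0 0 0; 0 2.1 -2.1 0 0 0; 0 2.8 -2.8 0 0 0; 0 3.5 -3.5 0 0 0; 0 3.5 -3.5 0 0 0",
)

```text
clock: 9.53
eef_pos: [493.7, -69.0, 110.6]
tool_rot: [[-0.96, 0.198, 0.2], [-0.282, -0.676, -0.681], [0.0, -0.71, 0.705]]
force: [-1.4, 5.3, -5.6]
grip_width: 85.0
```

Call:
servo_tool(
  commands="0 0.7 -0.7 0 0 0; 0 1.4 -1.4 0 0 0; 0 2.1 -2.1 0 0 0; 0 2.8 -2.8 0 0 0; 0 3.5 -3.5 0 0 0; 0 3.5 -3.5 0 0 0",
)

```text
clock: 10.03
eef_pos: [494.1, -69.1, 106.4]
tool_rot: [[-0.96, 0.199, 0.199], [-0.282, -0.677, -0.68], [-0.0, -0.709, 0.705]]
force: [-1.8, 4.1, -1.1]
grip_width: 85.4
```

Call:
servo_tool(
  commands="0 0 -2 0 0 0; 0 0 -4 0 0 0; 0 0 -6 0 0 0; 0 0 -8 0 0 0; 0 0 -10 0 0 0; 0 0 -12 0 0 0; 0 0 -13 0 0 0; 0 0 -13 0 0 0",
)

```text
clock: 10.7
eef_pos: [491.3, -60.0, 96.4]
tool_rot: [[-0.96, 0.197, 0.2], [-0.281, -0.676, -0.681], [0.001, -0.71, 0.705]]
force: [-0.9, -0.4, 0.6]
grip_width: 85.8
```

```bash
python3 - <<'E'
from h import *
s=readout.state(); print(s["clock"],s["eef_pos"],s["force"],cmd(s,target(p0,swing=-.25,adv=24,off=46,dxy=(0,2.5))))
im=vision.get_image("wrist"); cv2.imwrite("pics/w6.png",im[:,:,::-1])
m=vision.camera_model("wrist")
for n,P in (("ring",[18,0,80]),("L",[18,25,80]),("R",[18,-25,80])):
    r=np.array([160-P[0],0]); a=-.25; print(n,proj(m,T2W(p0,[160-(160-P[0])*np.cos(a)+P[1]*np.sin(a),(160-P[0])*np.sin(a)+P[1]*np.cos(a),80])))
E
```

```text
10.7 [491.328 -60.011  96.387] [-0.877 -0.361  0.593] [-0.569 -1.633 -2.822  0.195 -0.029  0.072]
ring [[143.109 373.66 ]]
L [[133.468 292.268]]
R [[151.487 447.211]]
```

View pics/w6.png

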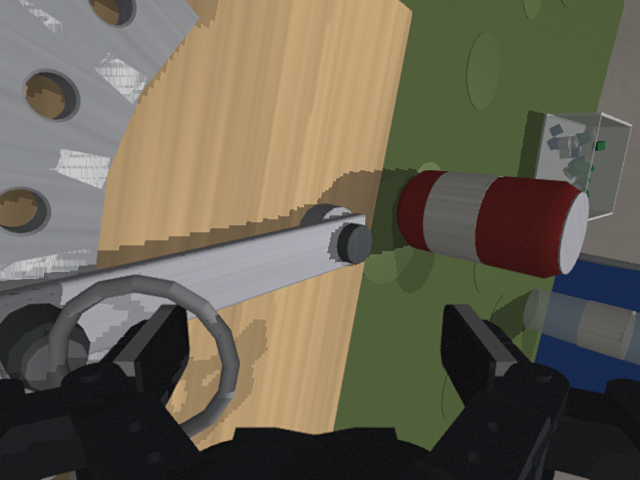

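The finger is free in the ring and the view matches the pre-lift picture. I'll withdraw along the finger axis and check.

Call:
servo_tool(
  commands="0 -5 2 0 0 0; 0 -11 2 0 0 0; 0 -17 2 0 0 0; 0 -23 2 0 0 0; 0 -30 2 0 0 0; 0 -38 2 0 0 0; 0 -50 2 0 0 0; 0 -65 2 0 0 0; 0 -85 2 0 0 0; 0 -105 2 0 0 0",
)

```text
clock: 11.58
eef_pos: [470.4, 10.3, 173.3]
tool_rot: [[-0.96, 0.197, 0.2], [-0.28, -0.676, -0.681], [0.001, -0.71, 0.704]]
force: [1.8, 0.4, 0.7]
grip_width: 85.0
```

Call:
servo_tool(
  commands="0 -30 0 0 0 0; 0 -60 0 0 0 0; 0 -90 0 0 0 0; 0 -120 0 0 0 0; 0 -150 0 0 0 0; 0 -170 0 0 0 0; 0 -170 0 0 0 0; 0 -170 0 0 0 0",
)

```text
clock: 12.25
eef_pos: [437.1, 125.7, 293.4]
tool_rot: [[-0.959, 0.199, 0.2], [-0.282, -0.675, -0.682], [-0.0, -0.711, 0.703]]
force: [-0.3, 0.5, -0.5]
grip_width: 85.2
```

```bash
python3 - <<'E'
from h import *
s=readout.state(); print(s["clock"],s["eef_pos"],s["force"])
P=[]
for c,x0,y0,w,h in (("wrist",100,60,440,400),("scene",220,165,150,136)):
    im=vision.get_image(c); cv2.imwrite(f"pics/{c}7.png",im[:,:,::-1]); P.append(cv2.resize(im[y0:y0+h,x0:x0+w,::-1],(400,363),interpolation=cv2.INTER_CUBIC))
    m=vision.camera_model(c)
    for a in(-.22,-.25,-.28):
      for lift in (0,11):
        f=lambda r,t,z:[160-r*np.cos(a)+t*np.sin(a),r*np.sin(a)+t*np.cos(a),z]
        print(c,a,lift,"ring c,L,R,hi",((proj(m,T2W(p0,[f(142,0,80+lift),f(142,25,80+lift),f(142,-25,80+lift),f(124.3,0,97.7+lift)]))-[x0,y0])*400/w).round(0).tolist(),"armend",((proj(m,T2W(p0,[f(170,15,36),f(170,-15,36)]))-[x0,y0])*400/w).round(0).tolist())
cv2.imwrite("pics/c7.png",np.hstack(P))
E
```

```text
12.25 [437.135 125.664 293.371] [-0.288  0.454 -0.48 ]
wrist -0.22 0 ring c,L,R,hi [[145.0, 124.0], [144.0, 99.0], [145.0, 148.0], [170.0, 124.0]] armend [[96.0, 106.0], [97.0, 135.0]]
wrist -0.22 11 ring c,L,R,hi [[152.0, 125.0], [151.0, 99.0], [152.0, 150.0], [177.0, 126.0]] armend [[96.0, 106.0], [97.0, 135.0]]
wrist -0.25 0 ring c,L,R,hi [[145.0, 128.0], [144.0, 103.0], [146.0, 152.0], [170.0, 128.0]] armend [[96.0, 111.0], [98.0, 140.0]]
wrist -0.25 11 ring c,L,R,hi [[152.0, 129.0], [151.0, 104.0], [152.0, 154.0], [177.0, 129.0]] armend [[96.0, 111.0], [98.0, 140.0]]
wrist -0.28 0 ring c,L,R,hi [[145.0, 132.0], [144.0, 107.0], [147.0, 156.0], [170.0, 132.0]] armend [[96.0, 116.0], [99.0, 145.0]]
wrist -0.28 11 ring c,L,R,hi [[152.0, 134.0], [151.0, 108.0], [153.0, 158.0], [177.0, 133.0]] armend [[96.0, 116.0], [99.0, 145.0]]
scene -0.22 0 ring c,L,R,hi [[255.0, 85.0], [260.0, 104.0], [250.0, 67.0], [228.0, 64.0]] armend [[299.0, 148.0], [293.0, 125.0]]
scene -0.22 11 ring c,L,R,hi [[254.0, 71.0], [259.0, 90.0], [250.0, 53.0], [227.0, 49.0]] armend [[299.0, 148.0], [293.0, 125.0]]
scene -0.25 0 ring c,L,R,hi [[254.0, 82.0], [260.0, 101.0], [248.0, 64.0], [227.0, 61.0]] armend [[299.0, 144.0], [291.0, 122.0]]
scene -0.25 11 ring c,L,R,hi [[254.0, 67.0], [260.0, 86.0], [248.0, 50.0], [227.0, 47.0]] armend [[299.0, 144.0], [291.0, 122.0]]
scene -0.28 0 ring c,L,R,hi [[253.0, 79.0], [260.0, 97.0], [246.0, 61.0], [226.0, 58.0]] armend [[298.0, 140.0], [289.0, 118.0]]
scene -0.28 11 ring c,L,R,hi [[252.0, 64.0], [260.0, 83.0], [246.0, 47.0], [226.0, 44.0]] armend [[298.0, 140.0], [289.0, 118.0]]
```

View pics/c7.png

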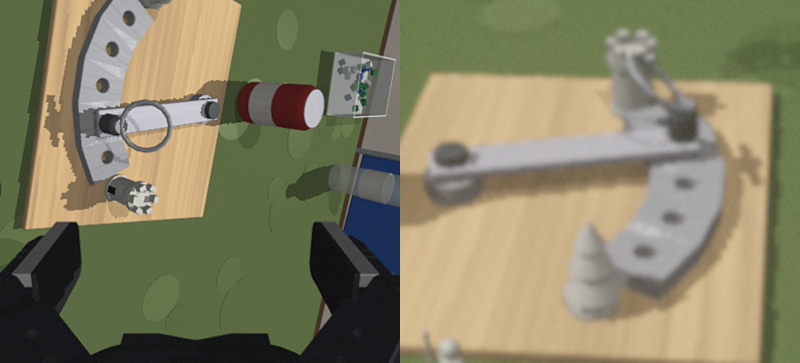

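The wrist view puts the ring centre at crop (145,126), which matches pin home at −0.25. The scene crop is blurrier, so I'll compare it with the starting picture, overlaying the predicted ring outlines.

```bash
python3 - <<'E'
from h import *
P=[]; m=vision.camera_model("scene"); k=8
def ring(a,l):
    t=np.linspace(0,2*np.pi,60); r=142-25*np.sin(t)*.7071; y=25*np.cos(t); z=80+l+25*np.sin(t)*.7071
    return T2W(p0,np.c_[160-r*np.cos(a)+y*np.sin(a),r*np.sin(a)+y*np.cos(a),z])
for n,a in (("scene0",0),("scene7",-.25),("scene7",None)):
    im=cv2.imread(f"pics/{n}.png")
    x0,y0=(290,165); c=cv2.resize(im[y0:y0+70,x0:x0+50],None,fx=k*.66,fy=k*.66,interpolation=cv2.INTER_CUBIC)
    if a is not None:
        for l,col in((0,(0,255,0)),(6,(0,0,255))):
            q=((proj(m,ring(a,l))-[x0,y0]+.5)*k*.66).round().astype(np.int32); cv2.polylines(c,[q],True,col,1)
    P.append(c)
cv2.imwrite("pics/c8.png",np.hstack(P)); print(P[0].shape)
for c in("scene","top"):
  for q in("ring_center","can","tank","figure","bunker"): print(c,q,[(np.round(d["extent"]).tolist(),round(d["conf"],2)) for d in vision.spot_in(c,q)[:1]])
E
```

```text
(370, 264, 3)
scene ring_center [([304.0, 185.0, 28.0, 23.0], 0.49)]
scene can [([144.0, 180.0, 47.0, 77.0], 0.74)]
scene tank [([379.0, 260.0, 54.0, 32.0], 0.77)]
scene figure [([230.0, 288.0, 22.0, 35.0], 0.66)]
scene bunker [([370.0, 194.0, 33.0, 25.0], 0.95)]
top ring_center []
top can [([436.0, 240.0, 42.0, 33.0], 0.89)]
top tank [([235.0, 221.0, 45.0, 24.0], 0.7)]
top figure [([332.0, 211.0, 21.0, 19.0], 0.57)]
top bunker [([259.0, 330.0, 26.0, 13.0], 0.74)]
```

View pics/c8.png

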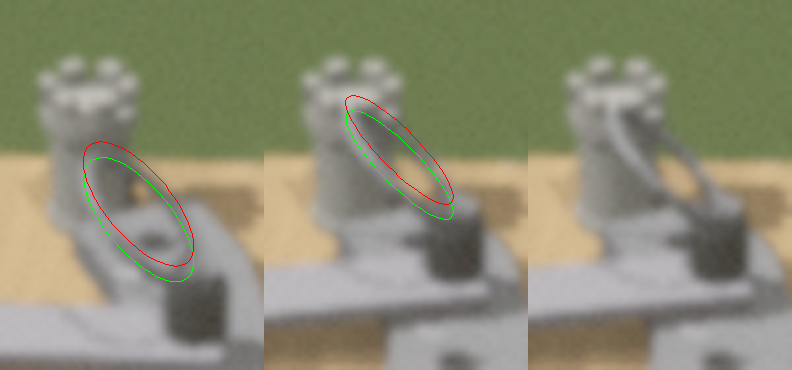

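In both the start picture (left) and now (middle), the ring lies on the green outline for pin fully home, at angle 0 and then −0.25. It stands the same way against the pin housing in both. The loose pieces are where they were, so I'll hand in.

```bash
python3 -c "
from h import *
s=readout.state(); print(s['clock'],s['force'],np.abs(s['qd']).max()); print(order.job_done())"
```

```text
12.85 [ 0.628  1.024 -0.021] 0.0020395801545211602
the job is handed in; nothing more can be done
None
```

I moved the pointer arm one hole towards the castle tower, which stands on the near side (pointer about −0.25), and handed the job in at 12.85 s. `job_done` gave no verdict, so the result rests on my own checks.

I kept the gripper open and put one fingertip through the ring at a 45° tilt. From there I lifted the pin about 16 mm, swung the arm about 0.25 rad, lowered the pin and took the finger out. Forces read at the end of each move stayed below about 10 N.

- **Pin and arm:** the ring matches the outline expected for pin fully home at −0.25 rad in the scene view. In the wrist view it agrees to within about 2 pixels, in line with the roughly 2.5 mm sideways offset seen before the lift. I had no direct reading of either joint.
- **Loose pieces:** the scene-view detections of the can, tank, figure and bunker match the start to within a few pixels. In the top view the bunker was partly hidden and the figure detection landed on the tree, so I did not use those two.
- **Robot:** it was standing clear, with the force reading near zero.

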